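# Close and lock the junction box cover with its quarter-turn stud

### The arm

A 6-joint arm with a two-finger parallel gripper is mounted at the origin on the work surface. World frame = base frame: x ahead of the robot, y to its left, z up, the work surface at z = 0. Lengths are in m, angles in rad, forces in N, time in s.
With the tool pointing down it reaches from about 0.35 to 0.85 m from the base axis. Payload 8.1 kg.
Tool frame: the origin (TCP) lies on the centre line of the jaws, within the pads' length; the fingertips stand 22 mm ahead of it and the grasp point (between the pads) lies 3 mm ahead of it; z points along the fingers, y is the line along which they close (so a half turn about z gives the same grasp; the last joint's range is limited). The gripper opens to 93 mm and grips with 3 to 60 N. Pads are 15 mm wide; open, the fingers measure 128 mm over their backs; the gripper's body (75 mm by 188 mm) begins 65 mm behind the grasp point.
Start: joints at [-1.309, 0.13, 1.488, -0, 1.523, -0.085], TCP at [0.204, -0.564, 0.241] pointing down, gripper open.
Joint ranges: [-2.96, 2.96], [-0.89, 2.26], [0.02, 2.5], [-1.34, 4.48], [0, 2.73], [-2.66, 2.66]. Speed limits (rad/s): [2.39, 2.39, 2.79, 3.14, 3.14, 3.14].

### API

Orientations are given as a rotation vector (axis times angle).
In Python, from plant import ctrl, eoat, snapshot gives the robot as it stands. The module is installed in compiled form; this text tells all that it offers. Calls block until the motion is done:
- ctrl.goto(position, orientation): joint-space move of the TCP to a pose.
- ctrl.move_l(position, velocity=0.15, orientation=None): straight line of the TCP; orientation=None keeps the orientation; velocity is the mean speed in m/s.
- ctrl.move_joints(angles): joint-space move.
- eoat.gripper_to(opening): finger opening in m; the grip force is fixed at half the most; returns when the fingers have stopped.
- ctrl.hold(seconds).
- ctrl.solve_ik(position, orientation): joint angles nearest the present ones, or None.
- ctrl.sense(): the state.
- snapshot(name): name is "scene" or "top"; returns a dict with "image" (400x640x3 uint8, red, green, blue), "camera_matrix" (3x3 intrinsics, pixels), "R" (3x3) and "t" (3): a world point X has camera coordinates R X + t. Camera axes: x right, y down, z forward; pixel columns grow to the right and rows downward; lengths in m; the calibration is good to about 2 mm. A picture is of the moment at which its call begins. There is no depth.
A pose or a line that the arm cannot do raises ctrl.Unreachable and nothing moves.
- ctrl.hand_in(): hands the job in, once; it reports no verdict.
The state is a dict: "clock": time; "joint_pos": joint angles; "joint_velocities": joint speeds; "joint_efforts": joint torques, N m; "position": TCP position; "tool_rot": TCP orientation; "ft_force": force on the tool from outside, world axes, zero at the start; "wrist_torque": the same for the moment, N m; "width": finger opening in m.
Only numpy, scipy, OpenCV 4.12 (cv2) and the standard library are available. Lean on these libraries where they do the work, as an engineer would, in place of code of your own. Each camera call takes 0.05 s, during which the arm holds its last target. There are 200 camera calls.

### The job

Close the blue hinged cover of the grey junction box on the test bench and lock it with its quarter-turn stud: press lightly and turn the wing until the cross bar drops into its slot, push the stud right in, turn it a quarter turn clockwise to the stop and let it spring back into its catch. Never force the bar against the receptacle, neither when pressing nor when turning, and leave the other things on the bench alone.

Things in the scene. Friction and masses are not known exactly. Their poses are not given: they have to be found in the camera images.
- box: grey steel junction box, fixed to the bench, 200 (its x) x 150 (its y) x 90 mm high, open at the top; origin at the centre of its underside, z up. The cover hinges on its +y side: hinge line parallel to the box x at y = +79, z = 90 mm. With the cover shut the stud's axis is vertical at box x = 0, y = -50 mm and the cover's top face is at z = 94 mm
- cover (a joint): opening angle of the blue steel cover (212 x 158 x 4 mm with a 14 mm turned-down lip, about 0.45 kg): 0 = shut on the rim, 1.57 = upright at the box's +y side; it starts standing open. A stiff hinge (0.6 N m) holds it where it is left; it can be pushed shut on its outer face, 60 mm or more to one side of the stud
- cover_edge (a point): middle of the cover's free edge, on its outer (top) face, 158 mm from the hinge line; x along the edge, z out of the top face
- wing (a point): centre of the stud's black wing head on the cover: a flat plate 36 mm long (its x) x 9 mm thick (its y) x 28 mm high (its z, along the stud's axis, up with the cover shut). Shut and stud up, it stands 17 to 45 mm above the cover's top face; it sinks with the stud by up to 14 mm. The cross bar under the cover is parallel to the wing's x
- plunger (a joint): how far the stud is pushed in (m): 0 up, 0.014 fully in; a spring pushes it out with 3 N (up) to 12 N (in). Cover shut: a bar out of line with the slot lands on the receptacle at 0.0015, a bar in line goes on in; from 0.012 on it is under the receptacle and can be turned (let go part-way, it stays in); after the quarter turn the spring lifts it into the catch at 0.0095
- stud (a joint): turn of the stud and wing (rad), growing clockwise seen from above: 0 = wing along the box x (green dots), 1.57 = across (red dots); range -0.9 to 2.5, light friction. Once under the receptacle the bar can turn from 0.06 anticlockwise of the slot to a stop 1.63 clockwise of it; the catch is 1.57 clockwise of the slot
- receptacle: slotted dark receptacle (34 x 34 mm) on a bracket in the box; origin on the stud's axis at its top face, box z = 68 mm. It was clipped in by hand: its slot (28 x 6.4 mm; bar 26 x 5 x 5 mm) lies along the box x only to within 0.7 rad either way, not measured; it does not move. More than 40 N from the bar in all (about 0.35 N m at the turn stop) damages it
- wrench: bystander: loose steel open-ended wrench, 200 mm, lying beside the box; origin under its middle
- red_wheel: bystander: loose red valve handwheel, 48 mm across, 24 mm high; origin under its centre
- black_wheel: bystander: loose black valve handwheel, 40 mm across, 24 mm high; origin under its centre
- union_nut: bystander: loose brass ring nut, 38 mm across, 14 mm high; origin under its centre
- vee_rest: bystander: loose dark steel vee rest, 75 x 62 x 40 mm; origin under its centre
- weight: bystander: loose dark steel tapered weight with a bail, 72 mm across, 120 mm high; origin under its centre
- adapter: bystander: loose steel and brass pipe adapter standing upright, 22 mm across, 67 mm high; origin under its centre

How it is judged:
By the outcome, as a careful person would: the job done as asked, in the order asked, and still so for the second after the job is handed in, with the robot touching nothing.
It also fails if it takes over 72 s, if anything falls off the work surface, if the arm or the gripper's body presses on something with over 40 N, if the wrist force passes 120 N, or if a joint passes its speed limit or range.

## Working session

There is one attempt and no reset: what is moved stays moved. The work goes in short steps, each a Python script; the robot and the scene stay as the last script left them, time stands still between calls to the robot, and variables do not carry over. Pictures are saved under pics/ and viewed, on a budget of 10 in all, crops included, one or two more only if the job needs it, and the job is handed in when it is done.

```bash
mkdir -p pics; python3 - <<'E'
from plant import ctrl,eoat,snapshot
import cv2,numpy as np
for n in("scene","top"):
    s=snapshot(n); cv2.imwrite(f"pics/{n}0.png",s["image"][:,:,::-1])
    np.savez(f"{n}0.npz",**s)
    print(n,s["camera_matrix"].round(1).tolist(),s["R"].round(3).tolist(),s["t"].round(3).tolist(), (-s["R"].T@s["t"]).round(3))
print(ctrl.sense())
E
```

```text
scene [[430.9, 0.0, 325.9], [0.0, 430.9, 197.8], [0.0, 0.0, 1.0]] [[0.574, 0.819, 0.002], [0.665, -0.465, -0.585], [-0.478, 0.337, -0.811]] [-0.34, -0.295, 1.328] [ 1.027 -0.306  0.904]
top [[401.9, 0.0, 315.6], [0.0, 401.9, 202.7], [0.0, 0.0, 1.0]] [[0.018, -1.0, 0.012], [-0.996, -0.019, -0.081], [0.082, -0.01, -0.997]] [0.027, 0.548, 1.213] [0.447 0.049 1.254]
{'clock': 0.1, 'joint_pos': array([-1.30940972e+00,  1.31088861e-01,  1.48918110e+00, -1.51325188e-05,
        1.52299540e+00, -8.54174990e-02]), 'joint_velocities': array([-6.95248263e-04, -1.83570842e-03, -1.80024270e-03,  7.80950306e-04,
       -5.59419235e-05, -7.74162252e-04]), 'joint_efforts': array([ 2.00392205e-03, -5.61344504e+01, -4.93093586e+01,  7.71846715e-02,
        2.91564589e-02, -2.92631489e-05]), 'position': array([ 0.20381747, -0.56380897,  0.23968451]), 'tool_rot': array([-3.09283960e+00, -5.41746605e-01,  2.54395440e-04]), 'ft_force': array([ 0.45757303, -0.44223095, -0.05672573]), 'wrist_torque': array([ 0.04011562,  0.03953056, -0.01260689]), 'width': 0.09290452049257543}
```

View pics/scene0.png

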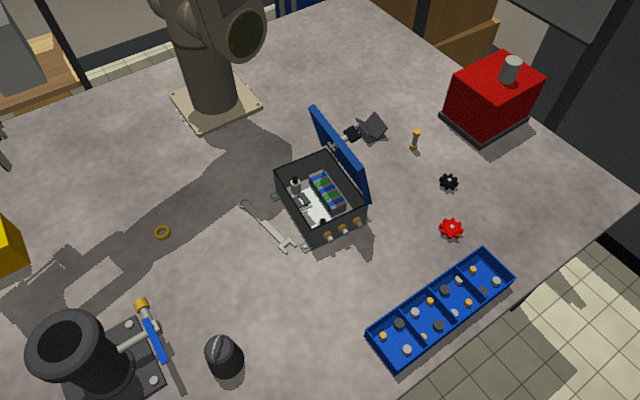

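View pics/top0.png

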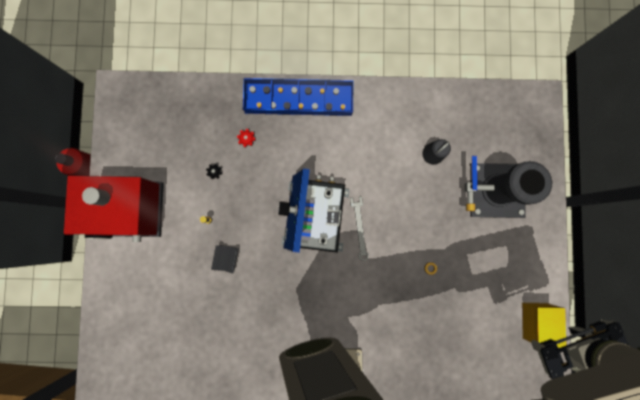

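The cover stands open on the +y (left) side of the box (top view, cover ≈(297,210), box ≈(325,215), wing ≈(286,208)). The wrench lies on the −y side, and the vee rest, at (226,257), is the nearest thing on the hinge side. I'll enlarge both views.

```bash
python3 - <<'E'
import cv2,numpy as np
a=cv2.imread("pics/top0.png")[150:270,260:380]; b=cv2.imread("pics/scene0.png")[95:255,230:390]
a=cv2.resize(a,(400,400),interpolation=cv2.INTER_CUBIC);b=cv2.resize(b,(400,400),interpolation=cv2.INTER_CUBIC)
b=cv2.convertScaleAbs(b,alpha=1.6,beta=15);a=cv2.convertScaleAbs(a,alpha=1.4,beta=10)
cv2.imwrite("pics/c0.png",np.hstack([a,b]))
E
```

```text
(no output)
```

View pics/c0.png

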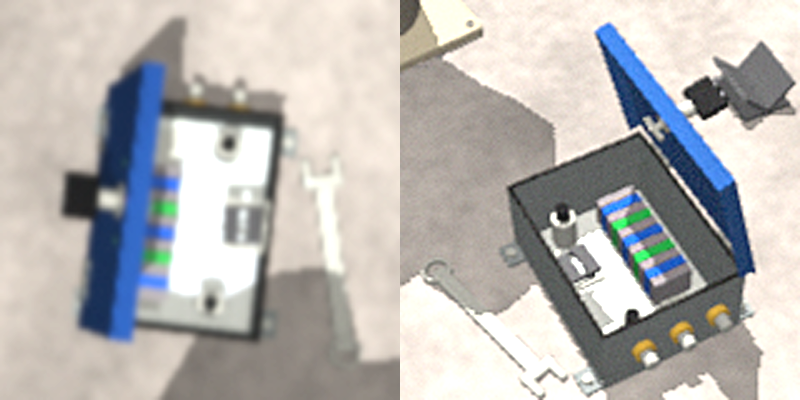

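Left (top) crop: rim corners at full-image (344.6,184.5), (338,252), (309.5,181). Right (scene) crop: corners at (274,170), (367,204), (326,149), (311,229), and the wing at (352,134). Next I'll cast these as rays.

```bash
cat > h.py <<'E'
import numpy as np,cv2
def ray(s,p):
    d=s["R"].T@np.linalg.solve(s["camera_matrix"],[p[0],p[1],1.]); return -s["R"].T@s["t"],d
def onz(s,p,z):
    o,d=ray(s,p); return o+d*(z-o[2])/d[2]
def tri(s1,p1,s2,p2):
    o1,d1=ray(s1,p1);o2,d2=ray(s2,p2)
    A=np.c_[d1,-d2]; k=np.linalg.lstsq(A,o2-o1,rcond=None)[0]
    a,b=o1+k[0]*d1,o2+k[1]*d2; return (a+b)/2,np.linalg.norm(a-b)
def proj(s,X):
    q=s["camera_matrix"]@(s["R"]@np.asarray(X,float)+s["t"]); return q[:2]/q[2]
E
python3 - <<'E'
from h import *
T=dict(np.load("top0.npz"));S=dict(np.load("scene0.npz"))
L={(1,-1):[],(-1,-1):[],(1,1):[],(-1,1):[]}
L[1,-1]=[onz(T,(344.6,184.5),.09),onz(S,(311.5,228.5),.09)]
L[-1,-1]=[onz(T,(338,252),.09),onz(S,(274,170.2),.09)]
L[1,1]=[onz(T,(309.5,181),.09),onz(S,(366.8,203.8),.09)]
L[-1,1]=[onz(S,(326,149),.09)]
src=[];dst=[]
for k,v in L.items():
    print(k,[x.round(3)[:2].tolist() for x in v])
    for x in v: src.append([k[0]*.1,k[1]*.075]);dst.append(x[:2])
src=np.array(src);dst=np.array(dst);a=src-src.mean(0);b=dst-dst.mean(0)
th=np.arctan2((a[:,0]*b[:,1]-a[:,1]*b[:,0]).sum(),(a*b).sum());R=np.array([[np.cos(th),-np.sin(th)],[np.sin(th),np.cos(th)]])
c=dst.mean(0)-R@src.mean(0);print("box",c,th,"res",(dst-src@R.T-c).round(4).tolist())
# blue cover, top view & wing
print("wing",tri(T,(286,208),S,(352,134)))
print("edge+x",tri(T,(307,169.5),S,(364,170)),"edge-x",tri(T,(297,249),S,(311,107)))
E
```

```text
(1, -1) [[0.597, -0.046], [0.597, -0.042]]
(-1, -1) [[0.401, -0.03], [0.406, -0.024]]
(1, 1) [[0.605, 0.056], [0.614, 0.1]]
(-1, 1) [[0.421, 0.12]]
box [0.50748165 0.03190951] -0.1386384912438744 res [[0.0008, 0.01], [0.0005, 0.0143], [0.0029, -0.001], [0.0075, 0.0048], [-0.0116, -0.0359], [-0.0026, 0.0076], [0.0025, 0.0003]]
wing (array([0.51776798, 0.1171646 , 0.22669545]), np.float64(0.006823990464265311))
edge+x (array([0.61811012, 0.06737195, 0.23826302]), np.float64(0.012134225850046856)) edge-x (array([0.41302111, 0.0840117 , 0.24362475]), np.float64(0.0015351582063975679))
```

```bash
python3 - <<'E'
from h import *
T=dict(np.load("top0.npz"));S=dict(np.load("scene0.npz"))
c=np.array([.509,.037]);th=-.095
u=np.array([np.cos(th),np.sin(th)]);v=np.array([-np.sin(th),np.cos(th)])
ims=[]
# rectify receptacle top plane z=.068 : 60x60 mm patch, box x right, box y up
for s in(T,S):
    W=[(-.03,.03),(.03,.03),(.03,-.03),(-.03,-.03)]
    P=np.float32([proj(s,[*(c+u*a+v*(b-.05)),.068]) for a,b in W])
    H=cv2.getPerspectiveTransform(P,np.float32([[0,0],[400,0],[400,400],[0,400]]))
    ims.append(cv2.convertScaleAbs(cv2.warpPerspective(s["image"],H,(400,400),flags=cv2.INTER_CUBIC)[:,:,::-1],alpha=1.3))
cv2.imwrite("pics/rec.png",np.hstack(ims))
E
```

```text
(no output)
```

View pics/rec.png

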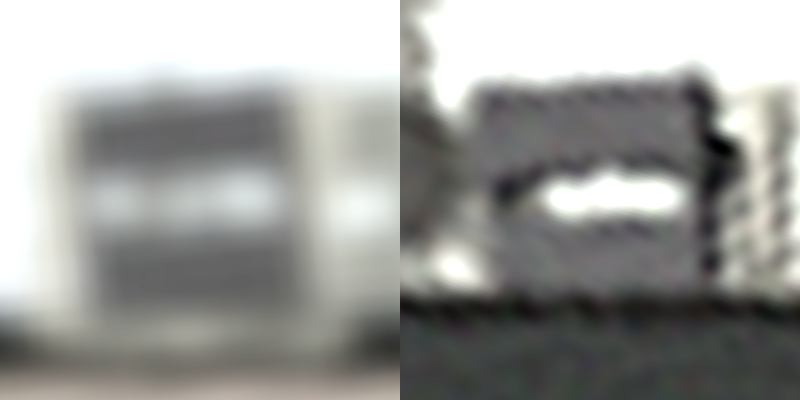

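The slot shows clearly in both rectified patches. Its world yaw is about 0 (roughly 0.1 rad anticlockwise of my box x), and the receptacle centre is within 1–2 mm of prediction. Next I close the cover by pushing at box x=+72.

```bash
cat >> h.py <<'E'
from scipy.spatial.transform import Rotation as Ro
c=np.array([.509,.037]);th=-.095
u=np.array([np.cos(th),np.sin(th)]);v=np.array([-np.sin(th),np.cos(th)])
def down(yaw):  # tool z down, tool y at world angle yaw
    y=np.array([np.cos(yaw),np.sin(yaw),0]);z=np.array([0,0,-1.]);return Ro.from_matrix(np.c_[np.cross(y,z),y,z]).as_rotvec()
def B(x,y,z): return np.array([*(c+u*x+v*y),z])
E
python3 - <<'E'
from h import *
from plant import ctrl,eoat,snapshot
r=[.115]
def path(a,r=.115): # tip corner (box y,z) on face
    return .079-r*np.cos(a)+.004*np.sin(a), .090+r*np.sin(a)+.004*np.cos(a)
# tip at TCP+22mm down; -y corner 17.5mm from centre
def tcp(a): y,z=path(a); return B(.072,y+.0175,z+.022)
oris=[down(th+np.pi/2),down(th-np.pi/2)]
for o in oris: print(ctrl.solve_ik(tcp(1.3)+[0,.03,.12],o))
q=[ctrl.solve_ik(tcp(.6),o) for o in oris]
o=oris[int(abs(q[0][5])>abs(q[1][5]))]
eoat.gripper_to(0.0)
ctrl.goto(np.r_[(B(.072,.15,0))[:2],.36],o)
y,z=path(1.31); ctrl.move_l(B(.072,y+.0175+.03,z+.022),.2)
for a in np.arange(1.33,-.005,-.07):
    ctrl.move_l(tcp(a),.12); s=ctrl.sense(); print(round(a,2),s["ft_force"].round(1),s["position"].round(3))
    if np.linalg.norm(s["ft_force"])>28: print("STOP");break
print(s["clock"])
n=snapshot("scene");cv2.imwrite("pics/s1.png",n["image"][:,:,::-1])
E
```

```text
[ 1.31710688e-01  1.15575674e-01  1.31814417e+00 -4.44089210e-16
  1.70787281e+00 -1.34408564e+00]
[ 1.31710688e-01  1.15575674e-01  1.31814417e+00 -4.44089210e-16
  1.70787281e+00  1.79750701e+00]
1.33 [-0.3  1.   0.1] [0.588 0.103 0.226]
1.26 [0.3 0.3 0.2] [0.587 0.095 0.223]
1.19 [ 0.1 -0.2 -0.1] [0.586 0.087 0.22 ]
1.12 [-0.2 -0.3  0.2] [0.585 0.08  0.217]
1.05 [0.4 0.2 0.5] [0.585 0.072 0.213]
0.98 [-0.8  0.5 -0.2] [0.584 0.065 0.209]
0.91 [-0.7  0.9  0.6] [0.583 0.059 0.205]
0.84 [-1.   0.8  1.1] [0.583 0.052 0.2  ]
0.77 [ 0.1 -0.   0.3] [0.582 0.046 0.194]
0.7 [-0.1 -0.6 -0.6] [0.581 0.041 0.189]
0.63 [-0.2 -0.3 -0.3] [0.581 0.036 0.182]
0.56 [ 0.3 -0.5 -0.9] [0.58  0.031 0.176]
0.49 [-0.8  0.7 -0.5] [0.58  0.027 0.169]
0.42 [-0.7  0.1  0.8] [0.58  0.023 0.162]
0.35 [-0.4 -0.6 -0.2] [0.579 0.02  0.155]
0.28 [ 0.  -0.3 -0.4] [0.579 0.017 0.147]
0.21 [0.4 0.1 0.4] [0.579 0.015 0.139]
0.14 [-0.7 -1.1  1.2] [0.579 0.013 0.131]
0.07 [0.1 0.3 0.6] [0.579 0.012 0.124]
-0.0 [ 0.8 -0.5  1.2] [0.579 0.012 0.116]
10.5333
```

```bash
python3 - <<'E'
from h import *
from plant import ctrl,snapshot
ctrl.move_l(ctrl.sense()["position"]+[0,0,.003],.1)
ctrl.move_l(np.array([.579,.012,.25]),.2)
ctrl.goto(np.array([.5,-.25,.35]),ctrl.sense()["tool_rot"])
ims=[]
for n,sl in(("top",(slice(130,290),slice(230,390))),("scene",(slice(95,255),slice(230,390)))):
    s=snapshot(n);np.savez(f"{n}1.npz",**s);ims.append(cv2.resize(s["image"][sl][:,:,::-1],(400,400),interpolation=cv2.INTER_CUBIC))
cv2.imwrite("pics/c1.png",cv2.convertScaleAbs(np.hstack(ims),alpha=1.4,beta=10)); print(ctrl.sense()["clock"])
E
```

```text
12.8583
```

View pics/c1.png

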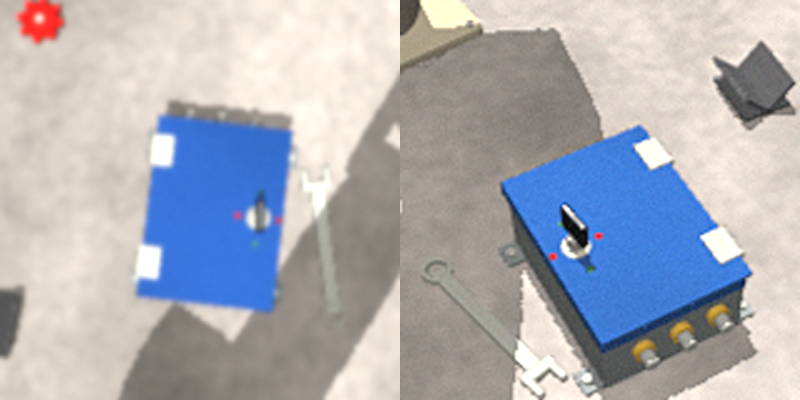

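The cover is shut, the bystanders are untouched, and the wing lies near the green dots (top crop ≈(260,210), red dots either side of it). Next I measure the axis from the dots, the wing angle, and the box yaw from the cover outline.

```bash
python3 - <<'E'
from h import *
T=dict(np.load("top1.npz"));S=dict(np.load("scene1.npz"))
ims=[]
for n,s in(("T",T),("S",S)):
    hsv=cv2.cvtColor(s["image"],cv2.COLOR_RGB2HSV);h,sa,va=cv2.split(hsv)
    blue=((h>100)&(h<125)&(sa>120)).astype(np.uint8)
    k,l,st,ce=cv2.connectedComponentsWithStats(blue)
    X=proj(s,B(0,.02,.094)).astype(int);i=l[X[1],X[0]];cnt=max(cv2.findContours((l==i).astype(np.uint8),0,1)[0],key=cv2.contourArea)
    P=np.array([onz(s,p[0],.094)[:2] for p in cnt],np.float32)
    r=cv2.minAreaRect(P*1000);print(n,"cover rect",r)
    # rectified patch on z=.094 around stud, 90mm, 10px/mm ->  find dots
    W=[(-.045,.045),(.045,.045),(.045,-.045),(-.045,-.045)]
    Q=np.float32([proj(s,[*(B(0,-.05,0)[:2]+[a,b]),.094]) for a,b in W])
    im=cv2.warpPerspective(s["image"],cv2.getPerspectiveTransform(Q,np.float32([[0,0],[400,0],[400,400],[0,400]])),(400,400),flags=cv2.INTER_CUBIC)
    f=im.astype(float);base=B(0,-.05,0)[:2]
    for nm,w in(("red",f[:,:,0]-np.maximum(f[:,:,1],f[:,:,2])*1.0),("green",f[:,:,1]-np.maximum(f[:,:,0],f[:,:,2]*1.0))):
        m=(w>25).astype(np.uint8);k,l,st,ce=cv2.connectedComponentsWithStats(m)
        for j in range(1,k):
            if st[j,4]>30: print(n,nm,st[j,4],(base+[(ce[j][0]-199.5)*.000225,-(ce[j][1]-199.5)*.000225]).round(4))
    # same at wing top plane z=.139
    Q=np.float32([proj(s,[*(base+[a,b]),.139]) for a,b in W])
    im2=cv2.warpPerspective(s["image"],cv2.getPerspectiveTransform(Q,np.float32([[0,0],[400,0],[400,400],[0,400]])),(400,400),flags=cv2.INTER_CUBIC)
    ims.append(cv2.convertScaleAbs(im2[:,:,::-1],alpha=1.4,beta=10))
cv2.imwrite("pics/w1.png",np.hstack(ims));print(base)
E
```

```text
T cover rect ((507.1705322265625, 36.10635757446289), (155.8903045654297, 210.599853515625), 84.23550415039062)
T red 158 [0.5047 0.0109]
T red 44 [ 0.4999 -0.0374]
S cover rect ((512.23046875, 35.35353469848633), (160.09756469726562, 220.47244262695312), 84.18896484375)
S red 824 [0.5047 0.0129]
S red 796 [ 0.5002 -0.0352]
S green 184 [ 0.533 -0.015]
[ 0.50425714 -0.01277454]
```

View pics/w1.png

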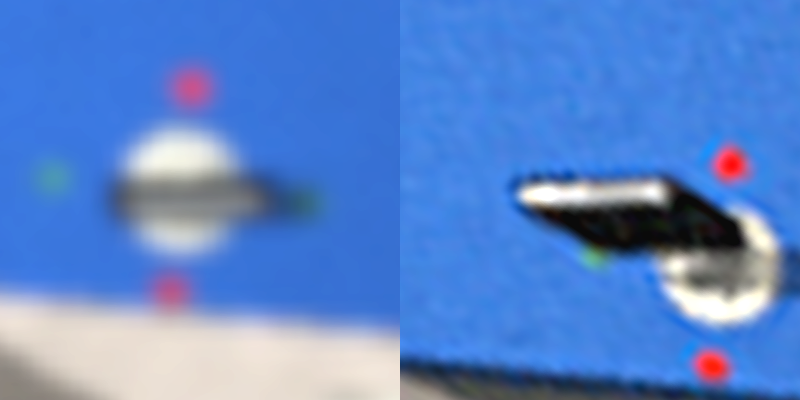

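Axis ≈ (0.5025,−0.012), and the two views agree to 2 mm. Box yaw is −0.095 and wing yaw about +0.03, with the slot near 0. Now I grasp the wing high enough that the fingertips stay clear of the cover when it sinks.

```bash
cat >> h.py <<'E'
A=np.array([.5025,-.0118]); Z0=.1345
def ft(ctrl,n=8):
    F=[];M=[]
    for _ in range(n):
        ctrl.hold(.01);s=ctrl.sense();F.append(s["ft_force"]);M.append(s["wrist_torque"])
    return np.mean(F,0),np.mean(M,0)
E
python3 - <<'E'
from h import *
from plant import ctrl,eoat
w=.03;o=down(w+np.pi/2)
ctrl.goto(np.r_[A,.24],o);eoat.gripper_to(.04)
ctrl.move_l(np.r_[A,Z0],.12);F0,M0=ft(ctrl);print(F0,M0)
eoat.gripper_to(0.0);F,M=ft(ctrl);s=ctrl.sense();print((F-F0).round(2),(M-M0).round(3),s["width"],s["position"].round(4),s["joint_pos"].round(3),s["clock"])
np.savez("f0.npz",F0=F0,M0=M0)
E
```

```text
[ 0.22217539 -0.21576779  0.23468758] [ 0.06324621 -0.15864619  0.00797981]
[-0.48  5.59  1.82] [ 0.996  0.104 -0.026] 0.009099514474902025 [ 0.5025 -0.011   0.1346] [-1.250e-01 -5.700e-02  1.877e+00  1.000e-03  1.321e+00 -1.726e+00] 16.4667
```

```bash
python3 - <<'E'
from h import *
from plant import ctrl,eoat
z=np.load("f0.npz");o=down(.03+np.pi/2)
for y in(-.0110,-.0105):
    ctrl.move_l(np.array([A[0],y,Z0]),.02,o);F,M=ft(ctrl);s=ctrl.sense();print(y,(F-z["F0"]).round(2),(M-z["M0"]).round(3),s["position"].round(4),s["clock"])
    if abs((F-z["F0"])[1])<1.2:break
E
```

```text
-0.011 [-0.84  3.12  2.15] [ 0.529  0.161 -0.032] [ 0.5026 -0.0109  0.1346] 16.7833
-0.0105 [-0.91  0.34  2.11] [-0.033  0.159 -0.024] [ 0.5025 -0.0108  0.1346] 17.1
```

```bash
sed -i 's/^A=.*/A=np.array([.5025,-.0105]); Z0=.1345/' h.py; python3 - <<'E'
from h import *
from plant import ctrl,eoat
z=np.load("f0.npz");w=.03;d=0
def go(d,w):
    ctrl.move_l(np.r_[A,Z0-d],.03,down(w+np.pi/2));F,M=ft(ctrl,6);F=F-z["F0"];M=M-z["M0"]
    s=ctrl.sense();print(f"d {d*1e3:.1f} w {w:+.2f} F {F.round(1)} Mz {M[2]:+.3f} z {s['position'][2]:.4f} t {s['clock']:.1f}");return F,M
for _ in range(8):
    d+=.0005;F,M=go(d,w)
    if F[2]>8: break
E
```

```text
d 0.5 w +0.03 F [-0.6 -1.   2.4] Mz -0.036 z 0.1340 t 17.4
d 1.0 w +0.03 F [-0.7 -2.3  2.7] Mz -0.027 z 0.1335 t 17.7
d 1.5 w +0.03 F [-1.2 -3.   2.6] Mz -0.056 z 0.1330 t 18.0
d 2.0 w +0.03 F [-0.6 -4.3  2.9] Mz -0.016 z 0.1326 t 18.3
d 2.5 w +0.03 F [-1.  -4.8  3.3] Mz -0.009 z 0.1321 t 18.6
d 3.0 w +0.03 F [-0.9 -4.9  3.8] Mz -0.006 z 0.1316 t 18.9
d 3.5 w +0.03 F [-1.2 -5.2  3.7] Mz -0.014 z 0.1311 t 19.2
d 4.0 w +0.03 F [-1.3 -4.6  3.7] Mz -0.021 z 0.1307 t 19.5
```

```bash
sed -i 's/^A=.*/A=np.array([.5025,-.0111]); Z0=.1345/' h.py; cat >> h.py <<'E'
def go(ctrl,d,w,v=.03,n=6):
    z=np.load("f0.npz");ctrl.move_l(np.r_[A,Z0-d],v,down(w+np.pi/2));F,M=ft(ctrl,n);F=F-z["F0"];M=M-z["M0"]
    s=ctrl.sense();print(f"d {d*1e3:.1f} w {w:+.3f} F {F.round(1)} Mz {M[2]:+.3f} z {s['position'][2]:.4f} j6 {s['joint_pos'][5]:.3f} t {s['clock']:.1f}");return F,M
E
python3 - <<'E'
from h import *
from plant import ctrl,eoat,snapshot
for d in(.004,.005,.006,.007):
    F,M=go(ctrl,d,.03)
    if F[2]>9: break
ims=[]
for n in("top","scene"):
    s=snapshot(n);p=proj(s,[*A,.12]).astype(int);ims.append(cv2.resize(s["image"][p[1]-40:p[1]+40,p[0]-40:p[0]+40,::-1],(400,400),interpolation=cv2.INTER_CUBIC))
cv2.imwrite("pics/c2.png",np.hstack(ims))
E
```

```text
d 4.0 w +0.030 F [-1.2 -1.4  4.7] Mz -0.043 z 0.1306 j6 -1.725 t 19.8
d 5.0 w +0.030 F [-1.3 -1.2  5. ] Mz -0.010 z 0.1296 j6 -1.725 t 20.1
d 6.0 w +0.030 F [-2.1 -0.7  5.8] Mz -0.015 z 0.1286 j6 -1.725 t 20.4
d 7.0 w +0.030 F [-2.2 -1.2  6.4] Mz -0.017 z 0.1277 j6 -1.725 t 20.7
```

The force rises at about 0.6 N/mm, which is the spring rate, so the bar is dropping through the slot. I'll continue down.

```bash
sed -i 's/^A=.*/A=np.array([.5021,-.0113]); Z0=.1345/' h.py; python3 - <<'E'
from h import *
from plant import ctrl
for d in(.008,.0095,.011,.012,.0125,.013,.0135,.014,.0145,.015):
    F,M=go(ctrl,d,.03)
    if F[2]>13.5: break
E
```

```text
d 8.0 w +0.030 F [-1.1 -0.   6.3] Mz -0.009 z 0.1270 j6 -1.725 t 21.1
d 9.5 w +0.030 F [-1.4 -0.3  7.7] Mz -0.042 z 0.1256 j6 -1.725 t 21.4
d 11.0 w +0.030 F [-1.8  0.   8.6] Mz -0.021 z 0.1242 j6 -1.725 t 21.7
d 12.0 w +0.030 F [-2.6 -0.3  8.9] Mz -0.030 z 0.1233 j6 -1.725 t 22.0
d 12.5 w +0.030 F [-2.7 -0.3  9.3] Mz -0.010 z 0.1228 j6 -1.725 t 22.3
d 13.0 w +0.030 F [-2.5 -0.3  9.8] Mz -0.048 z 0.1223 j6 -1.725 t 22.6
d 13.5 w +0.030 F [-2.9 -0.   9.9] Mz -0.032 z 0.1219 j6 -1.725 t 22.9
d 14.0 w +0.030 F [-2.6  0.4 10.3] Mz -0.027 z 0.1214 j6 -1.725 t 23.2
d 14.5 w +0.030 F [-3.3  0.1 10.5] Mz -0.019 z 0.1209 j6 -1.725 t 23.5
d 15.0 w +0.030 F [-3.3 -0.2 11.3] Mz -0.017 z 0.1206 j6 -1.725 t 23.8
```

```bash
sed -i 's/^A=.*/A=np.array([.5017,-.0113]); Z0=.1345/' h.py; python3 - <<'E'
from h import *
from plant import ctrl
for d in(.0155,.016,.0165):
    F,M=go(ctrl,d,.03,n=10)
    if F[2]>13.5: break
E
```

```text
d 15.5 w +0.030 F [-3.5  0.3 13.8] Mz -0.007 z 0.1205 j6 -1.726 t 24.1
```

Bottomed: z stopped at 0.1205 and the force stepped up to 13.8 N. Now the quarter turn clockwise, trimming lateral force and watching the torque.

```bash
python3 - <<'E'
import h
from h import *
from plant import ctrl
w=.03;d=.0155
for w in list(np.arange(-.1,-1.36,-.18))+list(np.arange(-1.41,-1.70,-.04)):
    F,M=go(ctrl,d,w)
    h.A=h.A+np.clip(F[:2]/7e3*.6,-.0006,.0006)
    if F[2]>18: d-=.0003
    if abs(M[2])>.13 or np.hypot(*F[:2])>12 or F[2]>25: print("STOP");break
print(h.A,d)
E
```

```text
d 15.5 w -0.100 F [-3.8  0.1 13.8] Mz -0.021 z 0.1205 j6 -1.595 t 24.5
d 15.5 w -0.280 F [-2.2  0.1 12.4] Mz -0.029 z 0.1205 j6 -1.415 t 24.9
d 15.5 w -0.460 F [-1.3  0.  11.5] Mz -0.049 z 0.1205 j6 -1.235 t 25.2
d 15.5 w -0.640 F [-0.5  0.1 11.6] Mz -0.040 z 0.1205 j6 -1.055 t 25.6
d 15.5 w -0.820 F [-0.6  0.  11.3] Mz -0.016 z 0.1206 j6 -0.875 t 26.0
d 15.5 w -1.000 F [-0.9 -0.3 11.3] Mz -0.039 z 0.1205 j6 -0.696 t 26.4
d 15.5 w -1.180 F [-0.1  0.1 11.2] Mz -0.016 z 0.1206 j6 -0.516 t 26.8
d 15.5 w -1.410 F [-0.3  0.1 11. ] Mz -0.025 z 0.1206 j6 -0.286 t 27.2
d 15.5 w -1.450 F [-0.1 -0.1 10.8] Mz -0.052 z 0.1205 j6 -0.246 t 27.5
d 15.5 w -1.490 F [-0.3 -0.2 11. ] Mz -0.024 z 0.1205 j6 -0.206 t 27.8
d 15.5 w -1.530 F [-0.7  0.1 10.6] Mz -0.056 z 0.1205 j6 -0.166 t 28.1
d 15.5 w -1.570 F [ 0.2  0.1 11. ] Mz -0.038 z 0.1206 j6 -0.126 t 28.4
d 15.5 w -1.610 F [-0.1  0.  10.7] Mz -0.031 z 0.1206 j6 -0.086 t 28.7
d 15.5 w -1.650 F [-0.3 -0.3 10.8] Mz -0.039 z 0.1206 j6 -0.046 t 29.0
d 15.5 w -1.690 F [-0.1  0.1 10.7] Mz +0.072 z 0.1205 j6 -0.006 t 29.3
[ 0.50074609 -0.01129427] 0.0155
```

```bash
sed -i 's/^A=.*/A=np.array([.50075,-.0113]); Z0=.1345/' h.py; python3 - <<'E'
from h import *
from plant import ctrl
for w in(-1.705,-1.715):
    F,M=go(ctrl,.0155,w,n=10)
    if M[2]>.12: break
w+=.01-.04
go(ctrl,.0155,w);
print("back")
for w in (w,w-.0): pass
for d in(.0145,.0135,.0125,.0115,.0105):
    F,M=go(ctrl,d,w)
    if F[2]<1: break
E
```

```text
d 15.5 w -1.705 F [ 0.3  0.  10.7] Mz +0.169 z 0.1206 j6 0.009 t 29.6
d 15.5 w -1.735 F [-0.1  0.3 10.6] Mz +0.326 z 0.1206 j6 0.039 t 29.9
back
d 14.5 w -1.735 F [ 0.4  0.4 11.9] Mz +0.295 z 0.1216 j6 0.039 t 30.2
d 13.5 w -1.735 F [1.3 0.3 9.9] Mz +0.282 z 0.1224 j6 0.039 t 30.5
d 12.5 w -1.735 F [3.  0.5 7.4] Mz +0.262 z 0.1232 j6 0.039 t 30.8
d 11.5 w -1.735 F [2.4 0.9 8.8] Mz +0.272 z 0.1243 j6 0.039 t 31.1
d 10.5 w -1.735 F [2.9 0.6 7.6] Mz +0.256 z 0.1252 j6 0.039 t 31.4
```

I made a sign slip there: the back-off went further clockwise, and Mz peaked at 0.33 N m, just under the limit. I'll press back in, unload the stop, and only then let the stud rise.

```bash
python3 - <<'E'
from h import *
from plant import ctrl
for w in(-1.715,-1.695,-1.675): F,M=go(ctrl,.0105,w)
for d in(.012,.0135,.0145,.0155): go(ctrl,d,w)
go(ctrl,.0155,-1.645)
E
```

```text
d 10.5 w -1.715 F [3.3 0.4 7.4] Mz +0.192 z 0.1252 j6 0.019 t 31.7
d 10.5 w -1.695 F [2.8 0.8 7.3] Mz +0.101 z 0.1252 j6 -0.001 t 32.0
d 10.5 w -1.675 F [3.4 0.3 7.8] Mz +0.008 z 0.1252 j6 -0.021 t 32.3
d 12.0 w -1.675 F [3.  0.2 8.2] Mz +0.036 z 0.1237 j6 -0.021 t 32.6
d 13.5 w -1.675 F [2.6 0.5 8.6] Mz +0.030 z 0.1224 j6 -0.021 t 32.9
d 14.5 w -1.675 F [ 1.7  0.8 10.4] Mz +0.019 z 0.1215 j6 -0.021 t 33.2
d 15.5 w -1.675 F [ 1.3  1.1 11.3] Mz +0.039 z 0.1206 j6 -0.021 t 33.5
d 15.5 w -1.645 F [ 1.2  0.5 11.5] Mz +0.029 z 0.1206 j6 -0.051 t 33.8
```

```bash
python3 - <<'E'
from h import *
from plant import ctrl
go(ctrl,.0155,-1.62)
for d in np.arange(.0145,.0075,-.001):
    F,M=go(ctrl,d,-1.62)
    if F[2]<2: break
E
```

```text
d 15.5 w -1.620 F [ 1.2  0.8 11.1] Mz +0.029 z 0.1206 j6 -0.076 t 34.1
d 14.5 w -1.620 F [ 1.6  1.1 10.5] Mz +0.013 z 0.1215 j6 -0.076 t 34.4
d 13.5 w -1.620 F [1.8 0.4 9.9] Mz -0.002 z 0.1225 j6 -0.076 t 34.7
d 12.5 w -1.620 F [2.1 0.7 9. ] Mz +0.009 z 0.1234 j6 -0.076 t 35.0
d 11.5 w -1.620 F [2.1 0.8 8.3] Mz +0.021 z 0.1243 j6 -0.076 t 35.3
d 10.5 w -1.620 F [3.4 0.8 7.2] Mz -0.002 z 0.1252 j6 -0.076 t 35.6
d 9.5 w -1.620 F [ 7.2  0.6 -0.1] Mz +0.022 z 0.1252 j6 -0.076 t 35.9
```

The bar is held at z=0.1252, i.e. 9.3–9.5 mm depth, which matches the catch. I'll release, retreat and check with a picture.

```bash
python3 - <<'E'
from h import *
from plant import ctrl,eoat,snapshot
go(ctrl,.0105,-1.62)
eoat.gripper_to(.045);p=ctrl.sense()["position"]
ctrl.move_l(np.r_[p[:2],.25],.15);ctrl.goto(np.array([.45,-.25,.35]),ctrl.sense()["tool_rot"])
ims=[]
for n in("top","scene"):
    s=snapshot(n);np.savez(n+"2.npz",**s);p=proj(s,[*A,.11]).astype(int);ims.append(cv2.resize(s["image"][p[1]-50:p[1]+50,p[0]-50:p[0]+50,::-1],(400,400),interpolation=cv2.INTER_CUBIC))
cv2.imwrite("pics/c3.png",cv2.convertScaleAbs(np.hstack(ims),alpha=1.4,beta=10));print(ctrl.sense()["clock"])
E
```

```text
d 10.5 w -1.620 F [3.4 1.1 7.7] Mz +0.007 z 0.1251 j6 -0.076 t 36.2
39.125
```

View pics/c3.png

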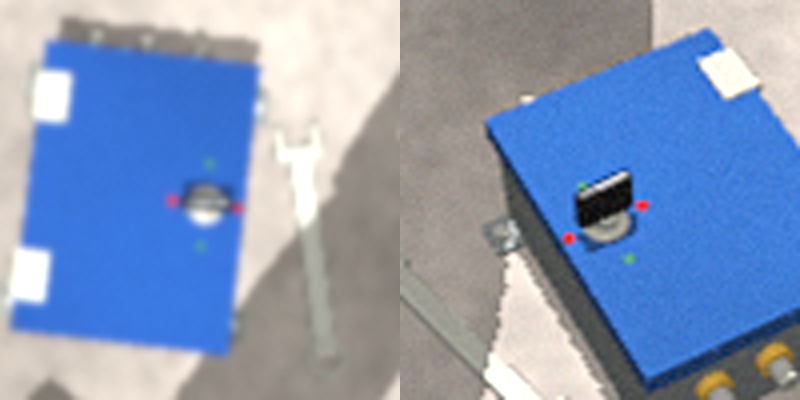

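The wing stands across on the red dots (scene crop (605,200), dots at (568,238) and (642,205)) and is sunk. The cover is shut and the wrench looks untouched. Handing in.

```bash
python3 - <<'E'
from plant import ctrl
ctrl.hand_in();print(ctrl.sense()["clock"])
E
```

```text
the job is handed in; nothing more can be done
the job is handed in; nothing more can be done
```

The cover is shut and the stud is locked in its catch. I handed the job in at about 39 s of the 72 s allowed. One check came close to its limit, the torque at the turn stop.

- **Closing:** I pushed the cover shut on its outer face, about 72 mm to one side of the stud.
- **Slot:** I gripped the wing and pressed lightly. It was already in line with the slot, so the bar dropped in without any search turning. I pushed it in to the bottom, with a peak of about 14 N.
- **Turn and catch:** I turned it clockwise to the stop, backed off about 0.06 rad and let it rise. It held at about 9.3 mm by tool height, against the 9.5 mm catch. The upward force on the gripper fell from 7 N to 0 there.
- **Last picture:** the wing stands across on the red dots, the cover is shut and the wrench looks unmoved. I did not look closely at the other bystanders again after the lock.

**Torque at the stop:** a sign slip in my back-off step turned the stud further against the stop. The torque read 0.33 N m, or about 0.35 allowing for a sensor offset of about −0.03, against the limit of about 0.35. I pressed the stud back in, unloaded it and repeated the release correctly. No sign of damage showed, but I cannot rule it out.

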